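# Square a re-glued stamp pad in the pressing jig and close the toggle clamp

### The arm

A 6-joint arm with a two-finger parallel gripper is mounted at the origin on a cart in front of the work surface, level with it; the furniture and walls round the work are solid. World frame = base frame: x ahead of the robot, y to its left, z up, the work surface at z = 0. Lengths are in m, angles in degrees, forces in N, time in s.
With the tool pointing down it reaches from about 0.25 to 0.775 m from the base axis. Payload 8.9 kg.
Tool frame: the origin (TCP) lies at the very end of the fingers, on their centre line; the grasp point (between the pads) lies 19 mm behind it; z points along the fingers, y is the line along which they close (so a half turn about z gives the same grasp; the last joint's range is limited). The gripper opens to 85 mm and grips with 20 to 120 N. Pads are 22 mm wide; open, the fingers measure 114 mm over their backs; the gripper's body (76 mm by 85 mm) begins 54 mm behind the grasp point. The pads swing forward as they close: fully open they stand 13 mm farther back than shut.
Start: joints at [-79.773, 16.656, -8.789, 64.555, 0, 82.019], TCP at [0.164, -0.499, 0.231] pointing down, gripper open.
Joint ranges: [-144.48, 144.48], [-52.06, 99.96], [-74.48, 78.29], [-112.23, 115.85], [-86.99, 84.42], [-180, 180]. Speed limits (degrees/s): [127.2, 127.2, 159.86, 180, 180, 180].

### API

Orientations are given as [roll, pitch, yaw] about the fixed x, y, z axes, in that order (R = Rz(yaw) Ry(pitch) Rx(roll)).
In Python, from station import monitor, eyes, job_done gives the robot as it stands. The module is installed in compiled form; this text tells all that it offers.
- The arm moves only by the shell command python3 -m jog 'ROWS'. ROWS is a JSON object of lists of equal length, an entry for each row: "claw": the opening, from 0 (shut) to 1 (fully open); "dp": the shift along the tool's x, y, z in mm, a list of three; "roll": the turn about the tool's z in degrees. In form: {"claw": [claw, ...], "dp": [[tx, ty, tz], ...], "roll": [roll, ...]}. A call has 1 to 20 rows; each row shifts and turns the commanded pose from where the row before left it, along the tool's axes as they then stand; what a row does not reach is not made up. A row lasts 1/12 s, in which the tool goes at most 41.7 mm and 7.16 degrees, less where a joint would pass 70% of its speed; a pose out of reach is approached as far as the arm can. A call is refused whole if a number of a shift passes 41.7 or a number of a turn 7.16, either way. A call with a gripper value outside its range is refused whole. The fingers move at their own pace and stop on an object; the grip force is fixed at half the most. Time passes only in rows, so rows that do not move let the fingers close. It gives the time, the measured TCP pose, the force, the opening and the grip force at its end, in the units of the state.
- monitor.get_state(): the state, without advancing time (a new reading comes with each control period).
- eyes.capture(name): name is "side" or "top"; returns a dict with "pixels" (480x640x3 uint8, blue, green, red), "range_z" (480x640 float32, m along the optical axis (not along the pixel's ray), 0 where there is no reading), "intrinsics" (3x3 intrinsics, pixels), "dist" ([k1, k2, p1, p2, k3] as OpenCV has them; the pictures are not rectified), "rvec" (rotation vector, rad) and "tvec" (3), from world to camera coordinates, as OpenCV has them. Camera axes: x right, y down, z forward; pixel columns grow to the right and rows downward; lengths in m; the calibration is good to about 2 mm. A picture is of the moment at which its call begins.
- job_done(): hands the job in; it is judged then, once.
Trained networks look in the newest picture that a camera, given by its name, has taken for a name from the list of things; names that differ only in an ending like _2 or _b are one class to them, and where a whole thing is asked for, a point or a joint stands for the part that bears it (a point fixed in the world has none). Each returns a list of dicts, best first, with "score" (0 to 1); they miss things now and then, are a little off and sometimes report something else, mostly with a low value. They report only what shows in the picture. A call takes as long as a camera call.
- eyes.spot_in(camera, label): "xyz" ([x, y, z] in m, in the coordinates of the camera as it stood for that picture, good to about 4 mm: the middle of the surface that is visible of it).
The state is a dict: "time_s": time; "joints": joint angles; "joint_vel": joint speeds; "joint_efforts": joint torques, N m; "eef_pos": TCP position; "eef_rot": TCP orientation; "wrist_force": force on the tool from outside, world axes, zero at the start; "moment": the same for the moment, N m; "gripper_width": finger opening in m; "finger_force": force on a finger pad.
Only numpy, scipy, OpenCV 4.12 (cv2) and the standard library are available. Lean on these libraries where they do the work, as an engineer would, in place of code of your own. Each camera call takes 0.05 s, during which the arm holds its last target. There are 200 camera calls.

### The job

The felt of the orange stamp pad lying on the plywood jig has just been re-glued into its black tin and has to set under pressure. With the clamp still open, slide the stamp pad home until it lies flat and flush against both wooden fences, the back one and the left one; then push the clamp's red handle all the way down until it locks, so that the pressing block holds the pad there. Leave the things standing round the jig alone.

Things in the scene. Friction and masses are not known exactly. Their poses are not given: they have to be found in the camera images.
- jig: fixed jig: plywood board 15 mm thick on the bench, two wooden fences, a steel toggle clamp behind the back fence. Origin at bench height under the place where the seated stamp pad's centre belongs; x points to the back fence (away from the robot), y to the left fence, z up. The board spans x -95 to +70, y -130 to +98 mm, with a tongue under the clamp to x +148; its top is z = 15 mm
- jig_corner (a point): point on the board's top where the fences' inner faces meet (x +51, y +77.5, z 15 mm in the jig's frame); axes as the jig's. The back fence's face is the plane x = +51 mm (13 mm thick, y -69 to +81), the left fence's the plane y = +77.5 mm (14 mm thick, x -79 to +39), in the jig's frame; both stand 16 mm above the board. The front and right sides are open
- stamp_pad: loose stamp pad, a flat black tin with an orange top, 102 x 155 x 22 mm, 0.13 kg, lying on the jig's board, a few cm short of both fences and somewhat askew. Origin: centre of its underside; x along the 102 mm side (towards the back fence), y along the 155 mm side. Seated, its centre is 51 mm from the back fence's face and 77.5 mm from the left fence's face, its axes parallel to the jig's
- clamp_handle (a joint): angle of the clamp's handle in rad: 0 = fully open (the handle stands up, leaning 30 degrees towards the robot), grows as it is pushed towards the robot and down; 1.05 = grip level on its stop, locked; dead centre at 0.96. It stays where it is left; 3 to 8 N on the grip move it, most just before dead centre
- clamp_pivot (a point): pivot of the handle, fixed in the jig's frame at x +117, y +20, z 65 mm; the handle swings in the plane y = +20 mm of the jig
- clamp_grip (a point): point on the axis of the handle's round red grip (19 mm thick), 15 mm plus a round end of 9.5 mm short of its free end; 95 mm along and 28 mm above the pivot when shut: then at x +22, y +20, z 93 mm in the jig's frame, the grip pointing to the jig's -x. Open, it is at about x +94, y +20, z 161 mm
- press_block: dark wooden pressing block with a grey felt sole, 62 x 82 x 15 mm, sprung (9 mm) under the clamp's arm and moved by the handle. Open, it stands up over the back half of the board, within x -20 to +55, y -21 to +61 mm of the jig, 78 to 150 mm above the bench. Shut, it presses on the stamp pad's middle (x 0, y +20 mm) with 10 to 15 N. Origin on the arm, 32 mm above the sole
- red_jar: small glass jar with a yellow lid, 60 mm wide, 75 mm tall, loose bystander; origin centre of its underside
- black_tape: roll of black tape, 62 mm wide, 50 mm tall, loose bystander; origin centre of its underside
- glue_bottle: white glue bottle with a yellow nozzle, 39 x 48 x 107 mm, loose bystander; origin centre of its underside
- masking_tape: roll of pale masking tape lying flat, 93 mm wide, 25 mm tall, loose bystander; origin centre of its underside

How it is judged:
By the outcome, as a careful person would: the job done as asked, in the order asked, and still so for the second after the job is handed in, with the robot touching nothing.
It also fails if it takes over 64 s, if anything falls off the work surface, if the arm or the gripper's body presses on something with over 40 N, if the wrist force passes 120 N, or if a joint passes its speed limit or range.

## Working session

There is one attempt and no reset: what is moved stays moved. The work goes in short steps, Python scripts to look and compute and a shell command to move; the robot and the scene stay as the last step left them, time stands still between calls to the robot, and variables do not carry over. Pictures are saved under pics/ and viewed, at most 10 in all, crops included, and the job is handed in when it is done.

```bash
mkdir -p pics
cat > h.py <<'E'
import numpy as np, cv2
from station import monitor, eyes, job_done
def cap(n):
    return eyes.capture(n)
def world(c,pc):
    R=cv2.Rodrigues(np.array(c["rvec"],float))[0]
    return (np.asarray(pc)-np.ravel(c["tvec"]))@R
def cloud(c):
    z=c["range_z"].astype(float);h,w=z.shape
    u,v=np.meshgrid(np.arange(w),np.arange(h))
    p=cv2.undistortPoints(np.stack([u,v],-1).reshape(-1,1,2).astype(np.float64),np.array(c["intrinsics"],float),np.array(c["dist"],float)).reshape(h,w,2)
    pc=np.dstack([p*z[...,None],z])
    return world(c,pc.reshape(-1,3)).reshape(h,w,3), z>0
def proj(c,P):
    return cv2.projectPoints(np.array(P,float).reshape(-1,1,3),np.array(c["rvec"],float),np.array(c["tvec"],float),np.array(c["intrinsics"],float),np.array(c["dist"],float))[0].reshape(-1,2)
E
python3 - <<'E'
from h import *
np.set_printoptions(precision=4,suppress=True)
for n in("top","side"):
    c=cap(n);cv2.imwrite(f"pics/{n}0.png",c["pixels"]);np.savez(f"{n}0.npz",**c)
    print(n,"cam at",world(c,np.zeros(3)))
    for l in "jig stamp_pad clamp_handle press_block red_jar black_tape glue_bottle masking_tape".split():
        r=eyes.spot_in(n,l)
        print(l,[(round(q["score"],2),world(c,q["xyz"]),proj(c,world(c,q["xyz"]))[0].astype(int)) for q in r[:2]])
print(monitor.get_state())
E
```

```text
top cam at [ 0.4827 -0.1786  0.9785]
jig [(0.68, array([ 0.5501, -0.316 ,  0.0155]), array([382, 278]))]
stamp_pad [(0.73, array([ 0.5049, -0.3509,  0.0348]), array([402, 299]))]
clamp_handle [(0.79, array([ 0.6396, -0.3423,  0.1571]), array([405, 221]))]
press_block [(0.82, array([ 0.5583, -0.303 ,  0.1265]), array([383, 269]))]
red_jar [(0.97, array([0.5564, 0.0238, 0.0782]), array([207, 276]))]
black_tape [(0.7, array([ 0.7033, -0.0808,  0.0508]), array([263, 203]))]
glue_bottle [(0.56, array([0.683 , 0.012 , 0.0664]), array([215, 212])), (0.41, array([ 0.5515, -0.3183,  0.0117]), array([382, 277]))]
masking_tape [(0.85, array([ 0.6124, -0.1116,  0.0281]), array([280, 249]))]
side cam at [ 0.5733 -1.1334  0.474 ]
jig [(0.86, array([ 0.5771, -0.357 ,  0.0246]), array([298, 363]))]
stamp_pad [(0.97, array([ 0.5105, -0.3629,  0.0391]), array([250, 358]))]
clamp_handle [(0.78, array([ 0.6499, -0.3534,  0.1221]), array([349, 298]))]
press_block [(0.66, array([ 0.5516, -0.3311,  0.1186]), array([277, 296]))]
red_jar [(0.71, array([0.5575, 0.0177, 0.0471]), array([283, 257]))]
black_tape [(0.65, array([ 0.6894, -0.0718,  0.0502]), array([355, 270]))]
glue_bottle [(0.77, array([0.6909, 0.0071, 0.0593]), array([351, 251])), (0.57, array([ 0.5822, -0.3584,  0.0258]), array([301, 363]))]
masking_tape []
{'time_s': 0.9, 'joints': array([-79.7725,  16.6544,  -8.7884,  64.5556,  -0.0007,  82.017 ]), 'joint_vel': array([ 0.0579, -0.0761,  0.0821, -0.0355,  0.0737,  0.003 ]), 'joint_efforts': array([  0.0016, -53.7018,  33.1641,   0.0015,  -0.0002,   0.    ]), 'eef_pos': array([ 0.1641, -0.4987,  0.2313]), 'eef_rot': array([179.9985,   0.001 ,  18.2105]), 'wrist_force': array([-0.0996, -0.3416,  0.6793]), 'moment': array([-0.0349,  0.0106,  0.0296]), 'finger_force': 0.0, 'gripper_width': 0.08544899826283163}
```

View pics/top0.png

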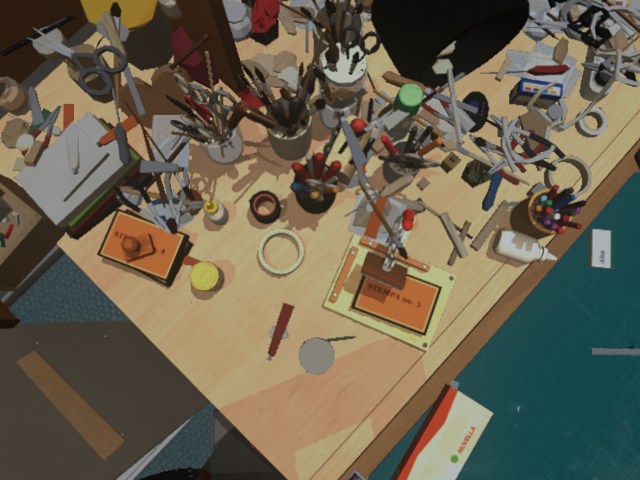

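View pics/side0.png

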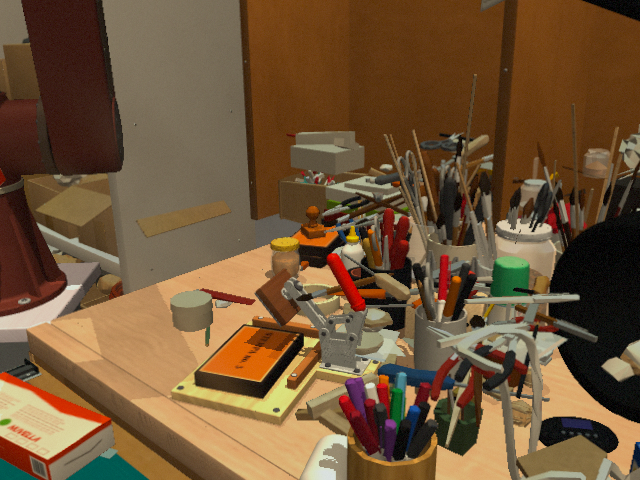

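The top view shows the jig turned about −23° (board corners about (353,235), (456,268), (426,350), (323,307)), with the pad at about (395,303) short of both fences. The clamp is open in both views, with its red grip at about (405,220) in the top one. Next I'll build a metric rectified view.

```bash
cat > ortho.py <<'E'
from h import *
def ortho(c,z0,x0=.38,x1=.76,y0=-.52,y1=-.16,s=2000):
    # image: up=+x, left=+y ; plane z0
    H=int((x1-x0)*s);W=int((y1-y0)*s)
    r,q=np.meshgrid(np.arange(H),np.arange(W),indexing="ij")
    P=np.stack([x1-r/s,y1-q/s,np.full(r.shape,z0)],-1)
    m=proj(c,P.reshape(-1,3)).reshape(H,W,2).astype(np.float32)
    return cv2.remap(c["pixels"],m[...,0],m[...,1],cv2.INTER_CUBIC)
E
python3 - <<'E'
from ortho import *
t=dict(np.load("top0.npz"));
cv2.imwrite("pics/o15.png",cv2.resize(ortho(t,.015),None,fx=.8,fy=.8,interpolation=cv2.INTER_AREA))
for n in("top","side"):
    c=dict(np.load(n+"0.npz"));W,ok=cloud(c)
    m=ok&(W[...,0]>.38)&(W[...,0]<.76)&(W[...,1]>-.52)&(W[...,1]<-.16)
    hsv=cv2.cvtColor(c["pixels"],cv2.COLOR_BGR2HSV)
    z=W[...,2]
    h,e=np.histogram(z[m],np.arange(-.006,.06,.003));print(n,list(zip((e[:-1]*1000).round().astype(int),h)))
    org=m&(z>.033)&(z<.042)&(hsv[...,0]<20)&(hsv[...,1]>150)
    print("orange top z",np.median(z[org]),org.sum(),cv2.minAreaRect(W[org][:,:2].astype(np.float32)*1000))
    for lo,hi,l in((.010,.020,"board"),(.027,.033,"fence"),(.033,.042,"pad")):
        k=(m&(z>lo)&(z<hi)).astype(np.uint8);k=cv2.morphologyEx(k,cv2.MORPH_OPEN,np.ones((2,2)))
        nn,lab,st,_=cv2.connectedComponentsWithStats(k)
        for i in range(1,nn):
            if st[i,4]>60:print(l,st[i,4],np.round(np.median(z[lab==i]),4),cv2.minAreaRect(W[lab==i][:,:2].astype(np.float32)*1000))
E
```

```text
top [(np.int64(-6), np.int64(230)), (np.int64(-3), np.int64(4668)), (np.int64(0), np.int64(8852)), (np.int64(3), np.int64(1745)), (np.int64(6), np.int64(187)), (np.int64(9), np.int64(155)), (np.int64(12), np.int64(1189)), (np.int64(15), np.int64(2301)), (np.int64(18), np.int64(553)), (np.int64(21), np.int64(124)), (np.int64(24), np.int64(175)), (np.int64(27), np.int64(339)), (np.int64(30), np.int64(875)), (np.int64(33), np.int64(926)), (np.int64(36), np.int64(2234)), (np.int64(39), np.int64(971)), (np.int64(42), np.int64(317)), (np.int64(45), np.int64(206)), (np.int64(48), np.int64(355)), (np.int64(51), np.int64(538)), (np.int64(54), np.int64(97))]
orange top z 0.037745134823169504 2603 ((538.6728515625, -322.5096435546875), (189.40396118164062, 136.8081817626953), 67.82234191894531)
board 3537 0.0159 ((516.751953125, -327.0144958496094), (244.05662536621094, 182.05892944335938), 66.21215057373047)
board 65 0.0153 ((582.874755859375, -463.8016662597656), (16.603923797607422, 23.637723922729492), 70.29283142089844)
fence 133 0.0313 ((562.2066650390625, -246.39431762695312), (31.860330
[... 2709 characters left out ...]
45722961425781)
pad 89 0.0361 ((664.99462890625, -672.2496948242188), (939.9306640625, 26.462783813476562), 80.36162567138672)
pad 4028 0.0374 ((506.33587646484375, -692.484130859375), (879.3167724609375, 149.0831756591797), 89.00923919677734)
pad 410 0.0344 ((599.0167236328125, -701.04638671875), (861.0442504882812, 94.10289764404297), 80.35394287109375)
pad 103 0.0365 ((669.5501708984375, -751.5030517578125), (787.2664794921875, 23.9210205078125), 77.5883560180664)
pad 290 0.038 ((582.0870361328125, -799.6190185546875), (667.0437622070312, 38.411319732666016), 85.89421844482422)
pad 299 0.0364 ((604.6715698242188, -814.9599609375), (638.9393920898438, 35.08342361450195), 87.50948333740234)
```

View pics/o15.png

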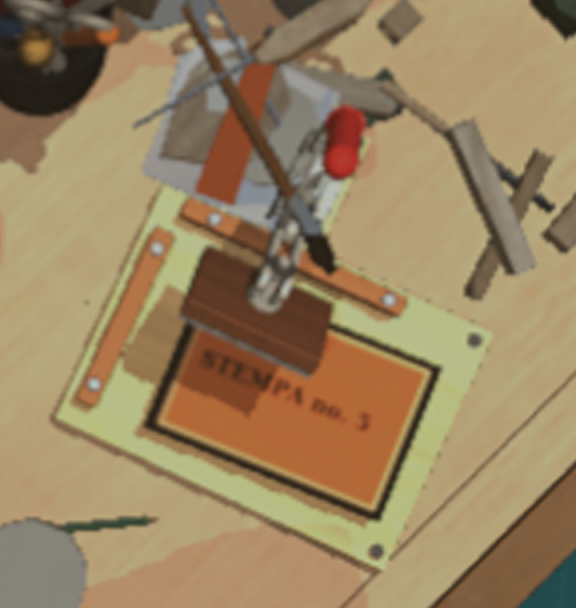

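The rectified view at 1.6 px/mm puts the board corners at (52,418), (380,570) and (492,328), so yaw ≈ −24.8° and the sides come out at 226 and 167 mm, matching the text. I'll refine the jig from fence and board edges, fit the pad, and check the height of the brush seen near the clamp at (320,250).

```bash
cat > fit.py <<'E'
from ortho import *
from scipy.optimize import minimize
def edge(c):
    g=cv2.GaussianBlur(c["pixels"],(3,3),0).astype(np.float32)
    G=sum(np.hypot(cv2.Sobel(g[...,i],5,1,0),cv2.Sobel(g[...,i],5,0,1)) for i in range(3))
    return cv2.GaussianBlur(G,(0,0),1.2)
def T(p,X):
    a=np.radians(p[2]);X=np.asarray(X,float)
    return np.c_[p[0]+np.cos(a)*X[:,0]-np.sin(a)*X[:,1],p[1]+np.sin(a)*X[:,0]+np.cos(a)*X[:,1],X[:,2]]
def seg(a,b,n=60): return np.linspace(a,b,n)
def fit(cs,segs,p0,mm=True):
    P=np.vstack([seg(np.array(a)/1000,np.array(b)/1000) for a,b in segs])
    E=[(c,edge(c)) for c in cs]
    def f(p):
        q=[p0[0]+p[0]/1000,p0[1]+p[1]/1000,p0[2]+p[2]]
        s=0
        for c,G in E:
            uv=proj(c,T(q,P)).astype(np.float32)
            s-=np.minimum(cv2.remap(G,uv[:,0].reshape(-1,1),uv[:,1].reshape(-1,1),cv2.INTER_LINEAR),400).mean()
        return s
    best=min((minimize(f,[dx,dy,da],method="Nelder-Mead",options=dict(initial_simplex=np.array([dx,dy,da])+np.array([[0,0,0],[2,0,0],[0,2,0],[0,0,1.5]]))) for dx in(-4,0,4) for dy in(-4,0,4) for da in(-2,0,2)),key=lambda r:r.fun)
    p=best.x;return [p0[0]+p[0]/1000,p0[1]+p[1]/1000,p0[2]+p[2]],best.fun
JIG=[((-95,-130,15),(-95,98,15)),((-95,-130,15),(70,-130,15)),((-95,98,15),(70,98,15)),((51,-69,31),(51,-25,31)),((64,-69,31),(64,-30,31)),((-79,77.5,31),(39,77.5,31)),((-79,91.5,31),(39,91.5,31))]
def rect(z,vis): 
    c={"f":((-51,-77.5,z),(-51,77.5,z)),"r":((-51,-77.5,z),(51,-77.5,z)),"l":((-51,77.5,z),(0,77.5,z)),"b":((51,-77.5,z),(51,-30,z))}
    return [c[k] for k in vis]
PAD=rect(37,"frlb")
def injig(j,p):
    a=np.radians(j[2]);d=np.array(p[:2])-j[:2]
    return np.r_[(np.cos(a)*d[0]+np.sin(a)*d[1])*1000,(-np.sin(a)*d[0]+np.cos(a)*d[1])*1000,p[2]-j[2]]
E
python3 - <<'E'
from fit import *
np.set_printoptions(precision=4,suppress=True)
t=dict(np.load("top0.npz"));s=dict(np.load("side0.npz"))
for cs,n in(([t],"top"),([s],"side"),([t,s],"both")):
    j,f=fit(cs,JIG,[.5448,-.3203,-24.8]);p,g=fit(cs,PAD,[.505,-.345,-22])
    print(n,np.array(j),f,"pad",np.array(p),g,"in jig",injig(j,p))
im=cv2.resize(t["pixels"][200:370,290:480],None,fx=4,fy=4,interpolation=cv2.INTER_CUBIC)
im2=cv2.resize(s["pixels"][230:430,160:400],None,fx=3,fy=3,interpolation=cv2.INTER_CUBIC)
for c,I,o,k in((t,im,(290,200),4),(s,im2,(160,230),3)):
    for S,q,col in((JIG,j,(255,0,0)),(PAD,p,(0,255,0)),([((117,20,65),(94,20,161)),((117,20,65),(22,20,93))],j,(255,255,0))):
        for a,b in S:
            uv=((proj(c,T(q,np.array([a,b])/1000))-o+.5)*k).astype(int);cv2.line(I,tuple(map(int,uv[0])),tuple(map(int,uv[1])),col,1)
cv2.imwrite("pics/fit_t.png",im);cv2.imwrite("pics/fit_s.png",im2)
W,ok=cloud(t)
for u,v in((402,250),(399,243),(394,232),(385,212),(375,190),(365,165),(355,140),(404,222),(407,213)):print((u,v),W[v,u], ok[v,u])
E
```

```text
top [  0.5423  -0.3215 -25.6206] -250.76443481445312 pad [  0.5096  -0.3364 -21.4684] -400.0 in jig [-22.9877 -27.5055   4.1522]
side [  0.5431  -0.3211 -24.5902] -320.9477233886719 pad [  0.5102  -0.3342 -21.7223] -357.9638366699219 in jig [-24.4756 -25.5479   2.8679]
both [  0.5431  -0.3217 -25.3367] -569.552001953125 pad [  0.5101  -0.3349 -21.8042] -747.390625 in jig [-24.215  -26.0187   3.5325]
(402, 250) [ 0.5932 -0.3392  0.1227] True
(399, 243) [ 0.6063 -0.3345  0.1221] True
(394, 232) [ 0.6417 -0.3415  0.0342] True
(385, 212) [ 0.676  -0.3198  0.0689] True
(375, 190) [ 0.7168 -0.3001  0.0838] True
(365, 165) [ 0.7704 -0.2838  0.0747] True
(355, 140) [ 0.8041 -0.2612  0.1239] True
(404, 222) [ 0.6336 -0.3338  0.1828] True
(407, 213) [ 0.6572 -0.3476  0.1445] True
```

View pics/fit_t.png

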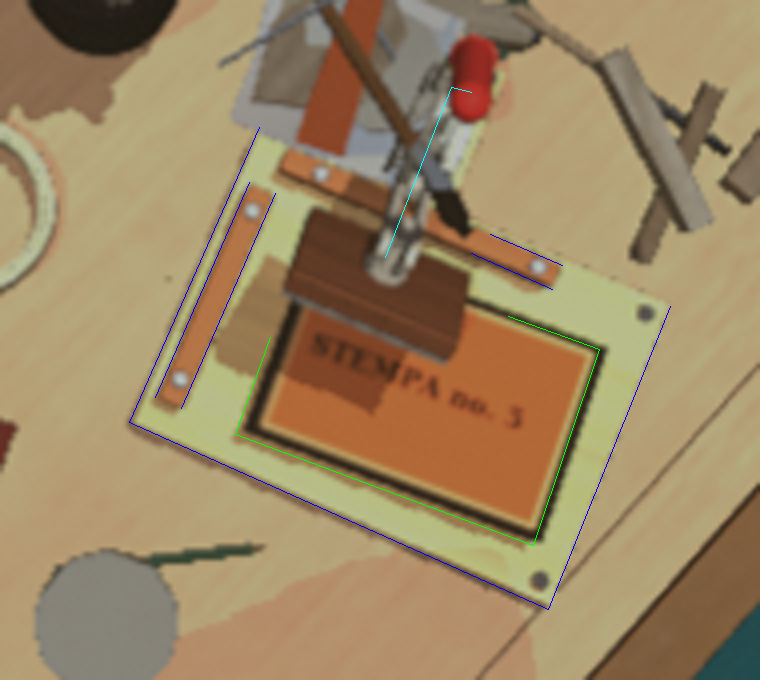

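View pics/fit_s.png

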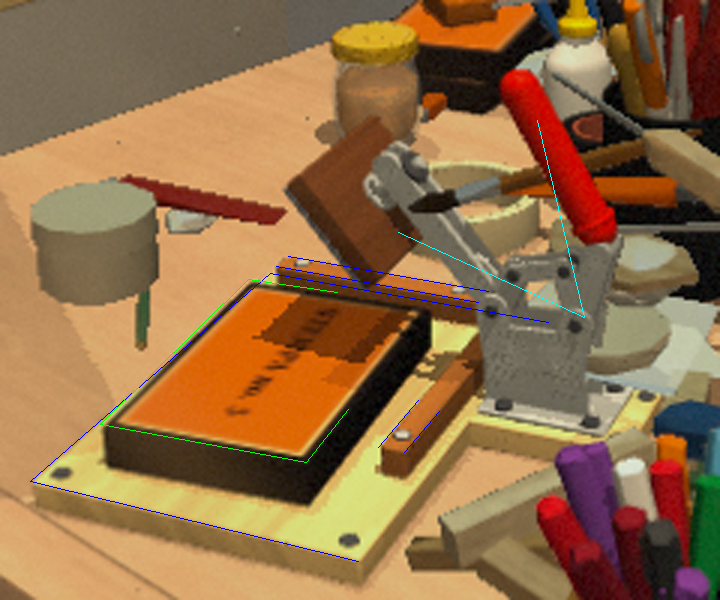

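The fits agree on the jig at about (0.544, −0.321), yaw −24.9°, with the pad about 23 mm short of the back fence, 26 mm short of the left one and turned 3–4°. The brush over the clamp is unlisted background clutter. I'll set the tool so that tool y lies along jig x and tool x along jig y, then go to the pad's right side.

```bash
cat > w.py <<'E'
from fit import *
np.set_printoptions(precision=1,suppress=True)
J=[.544,-.321,-24.9]
def where():
    s=monitor.get_state();p=s["eef_pos"];q=injig(J,[p[0],p[1],s["eef_rot"][2]])
    a=np.radians(J[2]);f=s["wrist_force"];fx=np.cos(a)*f[0]+np.sin(a)*f[1];fy=-np.sin(a)*f[0]+np.cos(a)*f[1]
    print("t",round(s["time_s"],2),"jig xyz",q[:2],round(p[2]*1000,1),"toolx yaw-in-jig",round(q[2],1),"F jig",np.array([fx,fy,f[2]]),"w",round(s["gripper_width"]*1000,1),"j6",s["joints"][5])
if __name__=="__main__": where()
E
python3 -m jog '{"claw":[0.6,0.6,0.6,0.6,0.6,0.6,0.6],"dp":[[0,0,0],[0,0,0],[0,0,0],[0,0,0],[0,0,0],[0,0,0],[0,0,0]],"roll":[-6.7,-6.7,-6.7,-6.7,-6.7,-6.7,-6.7]}'
python3 -m jog '{"claw":[0.6,0.6,0.6,0.6,0.6,0.6,0.6,0.6,0.6],"dp":[[24,31,0],[24,31,0],[24,31,0],[24,31,0],[24,31,0],[24,31,0],[24,31,0],[24,30,0],[0,0,0]],"roll":[0,0,0,0,0,0,0,0,0]}'
python3 w.py
```

```text
time_s: 1.48
eef_pos: [0.164, -0.4987, 0.2313]
eef_rot: [-180.0, 0.0, 65.4]
wrist_force: [0.9, -0.3, 0.1]
gripper_width: 0.051
finger_force: 0.0
time_s: 2.23
eef_pos: [0.4747, -0.4261, 0.2306]
eef_rot: [179.9, -0.1, 65.4]
wrist_force: [-0.7, 0.8, -0.2]
gripper_width: 0.0515
finger_force: 0.0
t 2.23 jig xyz [ -18.7 -124.5] 230.6 toolx yaw-in-jig 90.3 F jig [-0.9  0.4 -0.2] w 51.5 j6 66.07719340160627
```

```bash
python3 -m jog '{"claw":[0.6,0.6,0.6,0.6,0.6,0.6,0.6,0.6,0.6],"dp":[[-8,-4,5],[0,0,35],[0,0,35],[0,0,35],[0,0,35],[0,0,35],[0,0,22],[0,0,8],[0,0,0]],"roll":[0.3,0,0,0,0,0,0,0,0]}'
python3 w.py
python3 - <<'E'
from h import *
s=cap("side");cv2.imwrite("pics/s1.png",cv2.resize(s["pixels"][200:440,130:430],None,fx=2.5,fy=2.5,interpolation=cv2.INTER_CUBIC))
E
```

```text
time_s: 2.98
eef_pos: [0.4598, -0.4334, 0.0193]
eef_rot: [-179.8, -0.1, 64.7]
wrist_force: [0.4, -0.1, 1.2]
gripper_width: 0.0512
finger_force: 0.0
t 2.98 jig xyz [ -29.1 -137.4] 19.3 toolx yaw-in-jig 89.6 F jig [0.4 0.  1.2] w 51.2 j6 65.34112106458684
```

View pics/s1.png

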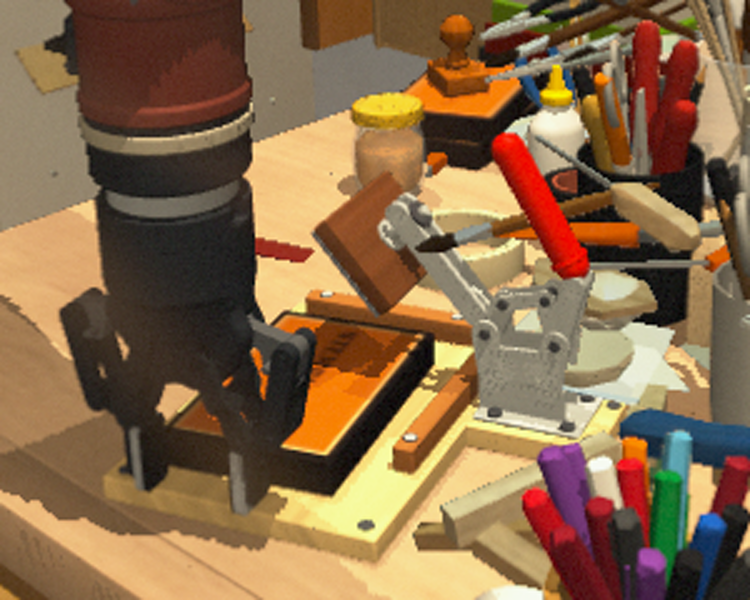

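The gripper stands with both fingertips on the board strip right of the pad at about (140,480) and (240,505). The pad is untouched and the block is well clear. Now pushing left.

```bash
python3 -m jog '{"claw":[0.6,0.6,0.6,0.6,0.6,0.6,0.6,0.6,0.6,0.6,0.6,0.6,0.6,0.6],"dp":[[3,0,0],[3,0,0],[3,0,0],[3,0,0],[3,0,0],[3,0,0],[3,0,0],[3,0,0],[3,0,0],[3,0,0],[3,0,0],[3,0,0],[2,0,0],[2,0,0]],"roll":[-0.4,0,0,0,0,0,0,0,0,0,0,0,0,0]}'
python3 w.py
python3 -m jog '{"claw":[0.6,0.6,0.6,0.6,0.6,0.6],"dp":[[1,0,0],[1,0,0],[1,0,0],[1,0,0],[1,0,0],[0,0,0]],"roll":[0,0,0,0,0,0]}'
python3 w.py
```

```text
time_s: 4.2
eef_pos: [0.4789, -0.3976, 0.0213]
eef_rot: [180.0, 0.0, 65.2]
wrist_force: [-1.0, -1.7, 1.5]
gripper_width: 0.0512
finger_force: 0.9
t 4.2 jig xyz [-26.8 -96.9] 21.3 toolx yaw-in-jig 90.1 F jig [-0.1 -2.   1.5] w 51.2 j6 68.3610738991588
time_s: 4.7
eef_pos: [0.4809, -0.3931, 0.0213]
eef_rot: [180.0, -0.0, 65.2]
wrist_force: [-0.6, -1.4, 1.8]
gripper_width: 0.0514
finger_force: 0.7
t 4.7 jig xyz [-26.9 -92. ] 21.3 toolx yaw-in-jig 90.1 F jig [ 0.1 -1.5  1.8] w 51.4 j6 68.78161465447445
```

```bash
for i in 1; do 
python3 -m jog '{"claw":[0.6,0.6,0.6],"dp":[[1,0,0],[1,0,0],[0,0,0]],"roll":[0,0,0]}' >/dev/null; python3 w.py
python3 -m jog '{"claw":[0.6,0.6],"dp":[[1,0,0],[0,0,0]],"roll":[0,0]}'>/dev/null; python3 w.py
python3 -m jog '{"claw":[0.6,0.6],"dp":[[1,0,0],[0,0,0]],"roll":[0,0]}'>/dev/null; python3 w.py
done
```

```text
t 4.95 jig xyz [-26.9 -89.9] 21.3 toolx yaw-in-jig 90.1 F jig [-0.5 -0.9  1.5] w 51.1 j6 68.95601507642387
t 5.12 jig xyz [-27.  -89.5] 21.3 toolx yaw-in-jig 90.1 F jig [-0.7 -3.6  1.1] w 51.0 j6 69.04153295889598
t 5.28 jig xyz [-27.1 -89.4] 21.3 toolx yaw-in-jig 90.1 F jig [-1.5 -8.7  0.4] w 51.3 j6 69.1308041395495
```

```bash
python3 -m jog '{"claw":[0.6,0.6,0.6,0.6,0.6,0.6,0.6,0.6,0.6,0.6],"dp":[[-6,0,0],[-8,0,-10],[0,-25,-15],[0,-35,0],[0,-35,0],[0,-10,0],[33,0,0],[35,0,5],[0,0,20],[0,0,0]],"roll":[0,0,0,0,0,0,0,0,0,0]}'
python3 w.py
python3 - <<'E'
from w import *
t=cap("top");s=cap("side")
im=cv2.resize(t["pixels"][200:370,290:480],None,fx=3,fy=3,interpolation=cv2.INTER_CUBIC)
im2=cv2.resize(s["pixels"][230:430,160:400],None,fx=2.1,fy=2.55,interpolation=cv2.INTER_CUBIC)[:510]
cv2.imwrite("pics/a2.png",np.hstack([im[:, :296+150],im2[:,:350]]))
E
```

```text
time_s: 6.12
eef_pos: [0.4092, -0.2944, 0.02]
eef_rot: [-179.9, -0.1, 65.3]
wrist_force: [-1.3, 0.5, -0.2]
gripper_width: 0.051
finger_force: 0.0
t 6.12 jig xyz [-133.4  -32.6] 20.0 toolx yaw-in-jig 90.2 F jig [-1.4 -0.1 -0.2] w 51.0 j6 70.58485847845914
```

View pics/a2.png

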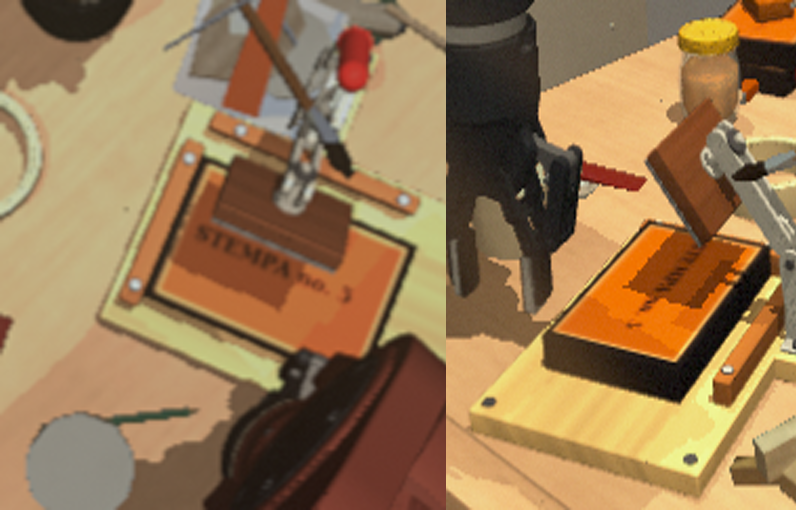

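The pad now lies along the left fence in the top half (edge from (205,160) to (150,295)), with a gap of about 20 mm left at the back fence. The gripper stands in front of it. Pushing to the back.

```bash
python3 -m jog '{"claw":[0.6,0.6,0.6,0.6,0.6,0.6,0.6,0.6,0.6,0.6,0.6],"dp":[[0,3,0],[0,3,0],[0,3,0],[0,3,0],[0,3,0],[0,3,0],[0,3,0],[0,3,0],[0,3,0],[0,3,0],[0,0,0]],"roll":[0,0,0,0,0,0,0,0,0,0,0]}' >/dev/null; python3 w.py
python3 -m jog '{"claw":[0.6,0.6,0.6,0.6],"dp":[[0,2,0],[0,2,0],[0,1,0],[0,0,0]],"roll":[0,0,0,0]}' >/dev/null; python3 w.py
python3 -m jog '{"claw":[0.6,0.6,0.6],"dp":[[0,1,0],[0,1,0],[0,0,0]],"roll":[0,0,0]}' >/dev/null; python3 w.py
```

```text
t 7.13 jig xyz [-101.9  -34.5] 21.2 toolx yaw-in-jig 90.1 F jig [-1.7 -1.5  0.2] w 51.4 j6 71.70560327483979
t 7.47 jig xyz [-96.5 -34.1] 21.3 toolx yaw-in-jig 90.1 F jig [0.2 0.1 0.4] w 51.3 j6 71.86107268711659
t 7.72 jig xyz [-95.  -34.4] 21.3 toolx yaw-in-jig 90.1 F jig [-3.  -2.2  0.8] w 50.8 j6 71.93349991910318
```

```bash
python3 -m jog '{"claw":[0.6,0.6,0.6],"dp":[[0,1,0],[0,1,0],[0,0,0]],"roll":[0,0,0]}' >/dev/null; python3 w.py
python3 -m jog '{"claw":[0.6,0.6,0.6],"dp":[[0,1,0],[0,1,0],[0,0,0]],"roll":[0,0,0]}' >/dev/null; python3 w.py
python3 - <<'E'
from w import *
t=cap("top");s=cap("side")
im=cv2.resize(t["pixels"][215:345,310:450],None,fx=3,fy=3,interpolation=cv2.INTER_CUBIC)
im2=cv2.resize(s["pixels"][300:420,190:350],None,fx=2.36,fy=3.25,interpolation=cv2.INTER_CUBIC)
cv2.imwrite("pics/a3.png",np.hstack([im,im2[:390]]))
E
```

```text
t 7.97 jig xyz [-92.6 -34.3] 21.3 toolx yaw-in-jig 90.1 F jig [-1.2 -0.4 -0.3] w 50.9 j6 71.99180013025551
t 8.22 jig xyz [-91.6 -34.2] 21.2 toolx yaw-in-jig 90.1 F jig [-5.8 -2.8  3.1] w 51.0 j6 72.06303586343445
```

View pics/a3.png

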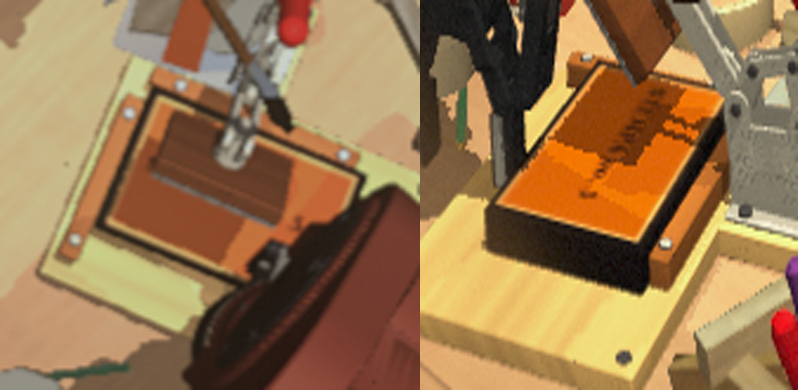

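The pad now lies against both fences: the top half shows the back edge on the back fence and the side half shows the right rear corner at the fence's end, about (650,260). I'll press a little more, then re-press to the left.

```bash
python3 -m jog '{"claw":[0.6,0.6,0.6],"dp":[[0,1,0],[0,1,0],[0,0,0]],"roll":[0,0,0]}' >/dev/null; python3 w.py
python3 -m jog '{"claw":[0.6,0.6,0.6,0.6,0.6,0.6,0.6,0.6,0.6,0.6,0.6,0.6],"dp":[[0,-12,0],[0,-14,-5],[0,0,-20],[-35,0,0],[-35,0,0],[0,20,0],[0,35,0],[0,35,0],[0,0,10],[0,0,15],[0,0,0],[0,0,0]],"roll":[0,0,0,0,0,0,0,0,0,0,0,0]}' >/dev/null; python3 w.py
```

```text
t 8.57 jig xyz [-91.4 -34.2] 21.2 toolx yaw-in-jig 90.1 F jig [-12.9  -2.3  10.1] w 51.1 j6 72.12992758582799
t 9.57 jig xyz [ -25.5 -103.5] 20.6 toolx yaw-in-jig 90.1 F jig [0.5 0.6 0.1] w 51.1 j6 67.80398071694465
```

```bash
python3 -m jog '{"claw":[0.6,0.6,0.6,0.6,0.6,0.6,0.6,0.6],"dp":[[0,20,0],[3,0,0],[3,0,0],[3,0,0],[2,0,0],[2,0,0],[1,0,0],[0,0,0]],"roll":[0,0,0,0,0,0,0,0]}' >/dev/null; python3 w.py
python3 -m jog '{"claw":[0.6,0.6,0.6],"dp":[[1,0,0],[1,0,0],[0,0,0]],"roll":[0,0,0]}' >/dev/null; python3 w.py
```

```text
t 10.23 jig xyz [ -5.2 -90.2] 21.5 toolx yaw-in-jig 90.1 F jig [-1.1 -1.3  0.6] w 51.5 j6 69.65765489445796
t 10.48 jig xyz [ -5.4 -90. ] 21.5 toolx yaw-in-jig 90.1 F jig [-3.3 -9.2  1.7] w 51.4 j6 69.81003196377523
```

Left contact came at −90 again, so the pad is home on both sides. Now I'll close the fingers, rise, and go round the right side to behind the handle.

```bash
python3 -m jog '{"claw":[0.6,0.6,0,0,0,0,0,0,0,0],"dp":[[-6,0,0],[-10,0,-10],[0,0,-35],[0,0,-35],[0,0,-35],[0,0,-35],[0,30,0],[0,33,0],[0,33,0],[0,33,0]],"roll":[0,0,0,0,0,0,0,0,0,0]}' >/dev/null; python3 w.py
python3 -m jog '{"claw":[0,0,0],"dp":[[30,0,0],[25,0,0],[0,0,0]],"roll":[0,0,0]}' >/dev/null; python3 w.py
```

```text
t 11.32 jig xyz [ 125.4 -104.3] 173.0 toolx yaw-in-jig 90.1 F jig [ 0.5 -0.8  0.1] w 0.1 j6 72.03231529293564
t 11.57 jig xyz [124.7 -44.5] 170.6 toolx yaw-in-jig 90.3 F jig [-1.3  0.2  0.6] w 0.1 j6 76.07481766159802
```

```bash
python3 -m jog '{"claw":[0,0,0,0],"dp":[[25,1,0],[25,1,2],[14,0,2],[0,0,0]],"roll":[0,0,0,0]}' >/dev/null; python3 w.py
python3 - <<'E'
from w import *
t=cap("top");s=cap("side")
im=cv2.resize(t["pixels"][160:330,310:450],None,fx=2.8,fy=2.8,interpolation=cv2.INTER_CUBIC)
im2=cv2.resize(s["pixels"][210:380,250:400],None,fx=2.6,fy=2.8,interpolation=cv2.INTER_CUBIC)
cv2.imwrite("pics/a4.png",np.hstack([im,im2]))
E
```

```text
t 11.9 jig xyz [125.7  18. ] 167.6 toolx yaw-in-jig 90.3 F jig [-0.5  0.7 -0.9] w -0.2 j6 80.81042283779618
```

View pics/a4.png

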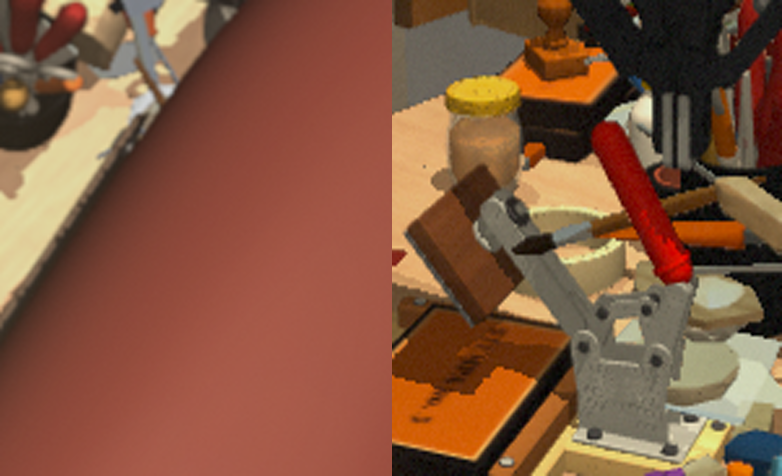

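The fingers stand just behind the red grip, at about (680,130) against the grip at (625,160) in the side half. Clear of everything, so I'll push along the arc.

```bash
python3 -m jog '{"claw":[0,0,0,0,0,0,0,0],"dp":[[2,-4,1],[0,-4,1],[0,-4,1],[0,-4,1],[0,-4,1],[0,-4,1],[0,-4,0],[0,0,0]],"roll":[0,0,0,0,0,0,0,0]}' >/dev/null; python3 w.py
python3 -m jog '{"claw":[0,0,0,0,0],"dp":[[0,-4,1],[0,-4,2],[0,-4,2],[0,-4,2],[0,0,0]],"roll":[0,0,0,0,0]}' >/dev/null; python3 w.py
python3 -m jog '{"claw":[0,0,0,0,0],"dp":[[0,-4,2],[0,-4,2],[0,-4,3],[0,-3,3],[0,0,0]],"roll":[0,0,0,0,0]}' >/dev/null; python3 w.py
```

```text
t 12.67 jig xyz [97.1 17.1] 161.5 toolx yaw-in-jig 90.1 F jig [-0.1 -1.3 -0.5] w -0.3 j6 80.59280743956197
t 13.08 jig xyz [80.8 17.2] 153.7 toolx yaw-in-jig 90.1 F jig [-0.2 -0.4  0. ] w -0.2 j6 80.38090110541208
t 13.5 jig xyz [65.8 17.1] 143.5 toolx yaw-in-jig 90.1 F jig [-0.5  0.5  0.4] w 0.2 j6 80.17769266456003
```

Run:
```python
from w import *
s=cap("side")
im2=cv2.resize(s["pixels"][210:380,230:400],None,fx=2.8,fy=2.8,interpolation=cv2.INTER_CUBIC)
cv2.imwrite("pics/a5.png",im2)
```

```text
(no output)
```

View pics/a5.png

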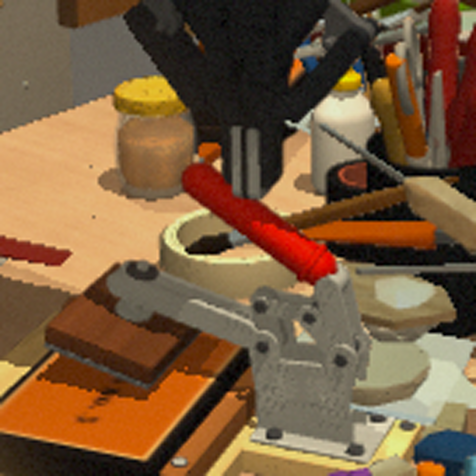

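The handle follows at about half way: the fingers sit on the grip at about (250,190) and the block is coming down over the pad. Continuing.

```bash
python3 -m jog '{"claw":[0,0,0,0,0],"dp":[[1,-4,3],[1,-4,3],[1,-3,3],[0,-3,3],[0,0,0]],"roll":[0,0,0,0,0]}' >/dev/null; python3 w.py
python3 -m jog '{"claw":[0,0,0,0,0,0],"dp":[[0,-3,3],[0,-3,3],[0,-3,3],[0,-2,3],[0,-2,3],[0,0,0]],"roll":[0,0,0,0,0,0]}' >/dev/null; python3 w.py
python3 -m jog '{"claw":[0,0,0,0,0,0],"dp":[[0,-2,3],[0,-2,3],[0,-2,3],[0,-2,3],[0,0,2],[0,0,0]],"roll":[0,0,0,0,0,0]}' >/dev/null; python3 w.py
```

```text
t 13.97 jig xyz [51.9 20.2] 131.5 toolx yaw-in-jig 90.1 F jig [0.3 0.5 0.4] w -0.1 j6 80.22283609378857
t 14.47 jig xyz [39.1 20. ] 116.6 toolx yaw-in-jig 90.1 F jig [ 1.3 -0.5  0.3] w -0.4 j6 80.0369587373947
t 14.97 jig xyz [31.1 20. ] 102.7 toolx yaw-in-jig 90.1 F jig [ 0.2 -0.1  0.8] w -0.3 j6 79.9165044689664
```

```bash
python3 -m jog '{"claw":[0,0,0],"dp":[[0,0,1],[0,0,1],[0,0,0]],"roll":[0,0,0]}' >/dev/null; python3 w.py
python3 -m jog '{"claw":[0,0,0],"dp":[[0,0,1],[0,0,1],[0,0,0]],"roll":[0,0,0]}' >/dev/null; python3 w.py
```

```text
t 15.22 jig xyz [31.8 20. ] 102.3 toolx yaw-in-jig 90.1 F jig [-3.2 -0.   8.3] w 0.4 j6 79.91976437545486
t 15.47 jig xyz [31.9 20. ] 101.9 toolx yaw-in-jig 90.1 F jig [-9.  1. 23.] w 0.4 j6 79.91871267700162
```

It's on the stop, with 23 N at z = 102 mm where the text predicts 102.5. Retreating and checking.

```bash
python3 -m jog '{"claw":[0,0,0,0,0,0,0,0,0,0,0,0,0],"dp":[[0,0,-5],[0,0,-25],[0,0,-35],[0,0,-35],[0,-30,-20],[-20,-35,0],[-20,-35,0],[-20,-35,0],[-20,-35,0],[-20,-35,0],[-20,-30,0],[0,0,0],[0,0,0]],"roll":[0,0,0,0,0,0,0,0,0,0,0,0,0]}' >/dev/null; python3 w.py
python3 - <<'E'
from w import *
t=cap("top");s=cap("side")
for n,c in(("top",t),("side",s)):
    p,g=fit([c],rect(37,"fr"),[.544,-.321,-24.9]);j,_=fit([c],JIG,[.544,-.321,-24.9]);print(n,injig(j,p),[round(q,4) for q in p],[round(q,4) for q in j])
    for l in "red_jar black_tape glue_bottle masking_tape".split():
        r=eyes.spot_in(n,l);print(l,[world(c,q["xyz"])*1000 for q in r[:1]])
im=cv2.resize(t["pixels"][190:350,310:450],None,fx=2.8,fy=2.8,interpolation=cv2.INTER_CUBIC)
im2=cv2.resize(s["pixels"][260:420,180:350],None,fx=2.35,fy=2.8,interpolation=cv2.INTER_CUBIC)
cv2.imwrite("pics/a6.png",np.hstack([im,im2]))
E
```

```text
t 16.55 jig xyz [-203.7 -101.4] 219.8 toolx yaw-in-jig 89.9 F jig [0.3 1.3 0.3] w 0.2 j6 59.792620552024005
top [-0.7 -1.8 -0.1] [np.float64(0.542), np.float64(-0.323), np.float64(-25.4)] [np.float64(0.5434), np.float64(-0.3217), np.float64(-25.3409)]
red_jar [array([557.9,  24. ,  79.6])]
black_tape [array([700.9, -84.7,  51.2])]
glue_bottle [array([685.4,  11.8,  70.7])]
masking_tape [array([ 522.5, -327.9,   19.5])]
side [-4.4  6.8  1.8] [np.float64(0.5413), np.float64(-0.3141), np.float64(-23.1194)] [np.float64(0.5424), np.float64(-0.3221), np.float64(-24.917)]
red_jar [array([556.6,  16.3,  41.9])]
black_tape [array([683.3, -99.3,  43.1])]
glue_bottle [array([688.4,   8. ,  55.9])]
masking_tape [array([614.7, -83.4,  18.5])]
```

View pics/a6.png

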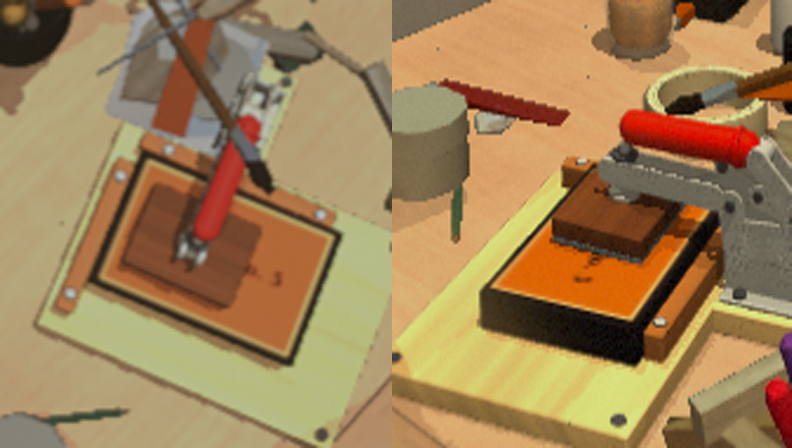

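The block presses on the pad, the handle is down, and the pad lies along both fences in both halves. One numeric check remains: the grip's level and the pad fit.

Run:
```python
from w import *
for n in("top","side"):
    c=cap(n);W,ok=cloud(c);hsv=cv2.cvtColor(c["pixels"],cv2.COLOR_BGR2HSV)
    a=np.radians(J[2]);d=W[...,:2]-J[:2];x=1000*(np.cos(a)*d[...,0]+np.sin(a)*d[...,1]);y=1000*(-np.sin(a)*d[...,0]+np.cos(a)*d[...,1]);z=W[...,2]*1000
    m=ok&((hsv[...,0]<6)|(hsv[...,0]>174))&(hsv[...,1]>190)&(x>-15)&(x<110)&(abs(y-20)<14)&(z>75)
    print(n,"grip n",m.sum(),"x",np.percentile(x[m],[2,98]),"slope z/x deg",np.degrees(np.arctan(np.polyfit(x[m],z[m],1)[0])),"z at x=22",np.percentile(z[m&(abs(x-22)<12)],[50,90]))
    org=ok&(hsv[...,0]<22)&(hsv[...,1]>140)&(abs(z-37.5)<5)&(abs(x)<60)&(abs(y)<85)&((x<48)&(y<74))
    r=cv2.minAreaRect(np.c_[x[org],y[org]].astype(np.float32));print(" orange rect jig",r,"x",np.percentile(x[org],[1,99]),"y",np.percentile(y[org],[1,99]))
    bl=ok&(hsv[...,2]<70)&(abs(z-37)<6)&(abs(x)<70)&(abs(y)<95)
    print(" black rim x",np.percentile(x[bl],[2,98]),"y",np.percentile(y[bl],[2,98]))
```

```text
top grip n 234 x [ 0.8 83.2] slope z/x deg 0.7546271689131984 z at x=22 [101.9 103.7]
 orange rect jig ((0.5606536865234375, -1.5936203002929688), (90.21890258789062, 137.9071807861328), 0.5730782151222229) x [-44.2  41.7] y [-69.6  66.4]
 black rim x [-51.7  49. ] y [-77.2  74.9]
side grip n 684 x [ 2.8 84.8] slope z/x deg 0.4356490003726436 z at x=22 [ 98.1 102.7]
 orange rect jig ((-2.742908477783203, -5.496498107910156), (100.99921417236328, 151.38035583496094), 0.3545414209365845) x [-50.4  45.5] y [-79.4  49.6]
 black rim x [-51.1  50. ] y [-80.5  46.8]
```

```bash
python3 -c "from station import job_done; print(job_done())"
```

```text
the job is handed in; nothing more can be done
None
```

The job is handed in: the pad is seated against both fences and the clamp is locked (grip level at its stop height, pad centre within about 2 mm in the top view), though I viewed 11 pictures instead of the allowed 10.

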